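# Order the breakers along the mounting rail by width

## Task

Put the four circuit breakers on the mounting rail in order of width: the widest (four poles) on the saddle next to the incoming terminal block with the two brass screws, then three, two and one pole, the narrowest ending beside the thin end stop. Seat each one centred over its own saddle, upright, square across the rail with both feet down on the backplate, and leave them released and still.

Things in the scene. Friction and masses are not known exactly. Their poses are not given: they have to be found in the camera images.
- breaker_1p: one-pole breaker, white, 1 black toggle on top, 18 mm wide (y), 110 g, upright. Body 90 mm long (x) up to its shoulders at z = 42 mm; mid nose 45 mm long (x), z 42 to 72; toggles to 79. Pinch the nose along x, tips just above the shoulders. Feet 17 mm long at both ends; the groove between (along y, 56 mm wide, 11 deep) straddles the rail. Origin: underside centre, level with the feet.
- breaker_2p: two-pole breaker, white, 2 black toggles on top, 35 mm wide (y), 210 g, upright. Body 90 mm long (x) up to its shoulders at z = 42 mm; mid nose 45 mm long (x), z 42 to 72; toggles to 79. Pinch the nose along x, tips just above the shoulders. Feet 17 mm long at both ends; the groove between (along y, 56 mm wide, 11 deep) straddles the rail. Origin: underside centre, level with the feet.
- breaker_3p: three-pole breaker, white, 3 black toggles on top, 53 mm wide (y), 320 g, upright. Body 90 mm long (x) up to its shoulders at z = 42 mm; mid nose 45 mm long (x), z 42 to 72; toggles to 79. Pinch the nose along x, tips just above the shoulders. Feet 17 mm long at both ends; the groove between (along y, 56 mm wide, 11 deep) straddles the rail. Origin: underside centre, level with the feet.
- breaker_4p: four-pole breaker, white, 4 black toggles on top, 70 mm wide (y), 430 g, upright. Body 90 mm long (x) up to its shoulders at z = 42 mm; mid nose 45 mm long (x), z 42 to 72; toggles to 79. Pinch the nose along x, tips just above the shoulders. Feet 17 mm long at both ends; the groove between (along y, 56 mm wide, 11 deep) straddles the rail. Origin: underside centre, level with the feet.
- saddle_0: fixed black saddle, number 0 of 0 to 3 along the rail (+y), 80 to 100 mm apart: 40 mm across the rail (x), 14 mm along it (y), 9 mm high. Origin: underside centre, at the backplate's top face, 4 mm above the bench (z = 0). The steel rail runs along y, 35 mm wide, 7.5 mm high. A wire duct, top 40 mm above the bench, runs 90 to 130 mm off on the +x side.
- saddle_1: fixed black saddle, number 1 of 0 to 3 along the rail (+y), 80 to 100 mm apart: 40 mm across the rail (x), 14 mm along it (y), 9 mm high. Origin: underside centre, at the backplate's top face, 4 mm above the bench (z = 0). The steel rail runs along y, 35 mm wide, 7.5 mm high. A wire duct, top 40 mm above the bench, runs 90 to 130 mm off on the +x side.
- saddle_2: fixed black saddle, number 2 of 0 to 3 along the rail (+y), 80 to 100 mm apart: 40 mm across the rail (x), 14 mm along it (y), 9 mm high. Origin: underside centre, at the backplate's top face, 4 mm above the bench (z = 0). The steel rail runs along y, 35 mm wide, 7.5 mm high. A wire duct, top 40 mm above the bench, runs 90 to 130 mm off on the +x side.
- saddle_3: fixed black saddle, number 3 of 0 to 3 along the rail (+y), 80 to 100 mm apart: 40 mm across the rail (x), 14 mm along it (y), 9 mm high. Origin: underside centre, at the backplate's top face, 4 mm above the bench (z = 0). The steel rail runs along y, 35 mm wide, 7.5 mm high. A wire duct, top 40 mm above the bench, runs 90 to 130 mm off on the +x side.
- incomer: incoming-supply terminal block, a fixed grey block 62 mm (x, across the rail) by 34 mm (y) by 50 mm high with two brass screws on top, on the rail about 80 mm beyond saddle_0 or about 80 mm beyond saddle_3 (it changes from start to start; the other end has a thin 9 mm grey end stop). Origin: centre of its underside.
Not all that is in view belongs to the job. Leave any pink look-alike of the breaker_1p alone.

How it is judged:
By the outcome, as a careful person would: the job done as asked, in the order asked, and still so for the second after the job is handed in, with the robot touching nothing.
It also fails if it takes over 91 s, if anything falls off the work surface, if the arm or the gripper's body presses on something with over 40 N, if the wrist force passes 120 N, or if a joint passes its speed limit or range.

## Robot

A 6-joint arm with a two-finger parallel gripper is mounted at the origin on the work surface. World frame = base frame: x ahead of the robot, y to its left, z up, the work surface at z = 0. Lengths are in m, angles in rad, forces in N, time in s.
With the tool pointing down it reaches from about 0.275 to 0.825 m from the base axis. Payload 5.2 kg.
Tool frame: the origin (TCP) lies midway between the tips of the shut fingers; the grasp point (between the pads) lies 19 mm behind it; z points along the fingers, y is the line along which they close (so a half turn about z gives the same grasp; the last joint's range is limited). The gripper opens to 93 mm and grips with 3 to 60 N. Pads are 15 mm wide; open, the fingers measure 128 mm over their backs; the gripper's body (75 mm by 188 mm) begins 65 mm behind the grasp point.
Start: joints at [0.926, 0.259, 1.535, -0, 1.348, -0.203], TCP at [0.235, 0.497, 0.219] pointing down, gripper open.
Joint ranges: [-3.14, 3.14], [-0.91, 2.08], [0.19, 2.58], [-1.22, 4.36], [0.22, 2.71], [-3.12, 3.12]. Speed limits (rad/s): [2.57, 2.57, 3.14, 3.14, 3.14, 3.14].

## Interface

Orientations are given as a rotation vector (axis times angle).
In Python, from station import * gives the robot as it stands. The module is installed in compiled form; this text tells all that it offers.
- The arm moves only by the tool step_arm, never from a script. Its argument "series" is a list of rows, each an object with "translation": the shift along the world's x, y, z in mm, a list of three; "delta_rot": the turn, a rotation vector about the world's x, y, z in degrees, a list of three; "claw": the closure, from 0 (fully open) to 1 (shut). A call has 1 to 8 rows; each row is the pose to reach, as a shift and turn from the pose commanded when the call began; what a row does not reach only later rows make up. A row lasts 1/12 s, in which the tool goes at most 41.7 mm and 7.16 degrees, less where a joint would pass 70% of its speed; a pose out of reach is approached as far as the arm can. A call with a gripper value outside its range is refused whole. The fingers move at their own pace and stop on an object; "grip_force" is the grip in N (left out, the last holds). Time passes only in rows, so rows that repeat a pose let the fingers close. It gives the time, the measured TCP pose, the force, the opening and the grip force at its end, in the units of the state.
- observe(): the state, without advancing time (a new reading comes with each control period).
- snapshot(name): name is "scene" or "top" or "wrist"; returns a dict with "pixels" (420x560x3 uint8, red, green, blue), "depth" (420x560 float32, m along the optical axis (not along the pixel's ray), 0 where there is no reading), "camera_matrix" (3x3 intrinsics, pixels), "eye" and "orientation" of the camera in the world. Camera axes: x right, y down, z forward; pixel columns grow to the right and rows downward; lengths in m; the calibration is good to about 2 mm. The wrist camera is an equidistant fisheye: a pixel r from the principal point sees the ray r / f radians off the axis. A picture is of the moment at which its call begins.
- finish_job(): hands the job in; it is judged then, once.
The state is a dict: "time": time; "q": joint angles; "joint_velocities": joint speeds; "tau": joint torques, N m; "tcp_pos": TCP position; "tcp_rot": TCP orientation; "contact_force": force on the tool from outside, world axes, zero at the start; "ft_torque": the same for the moment, N m; "finger_gap": finger opening in m; "gripper_force": force on a finger pad.
Only numpy, scipy, OpenCV 4.12 (cv2) and the standard library are available. Lean on these libraries where they do the work, as an engineer would, in place of code of your own. Each camera call takes 0.05 s, during which the arm holds its last target. There are 200 camera calls.

## Working session

There is one attempt and no reset: what is moved stays moved. The work goes in short steps, Python scripts to look and compute and a tool call to move; the robot and the scene stay as the last step left them, time stands still between calls to the robot, and variables do not carry over. Pictures are saved under pics/ and viewed, at most 14 in all, crops included, and the job is handed in when it is done.

Besides the shell and the picture viewer there is one more tool, called by a JSON object that holds its "name" and its "arguments", one argument or row to a line. step_arm: Moves the arm, as the interface text tells. Its arguments: {"type":"object","properties":{"series":{"type":"array"},"grip_force":{"type":"number"}},"required":["series"]}

```bash
mkdir -p pics
cat > h.py <<'E'
from station import *
import numpy as np, cv2
def save(n,im): cv2.imwrite('pics/'+n+'.png',cv2.cvtColor(np.ascontiguousarray(im),cv2.COLOR_RGB2BGR))
def R(s):
    o=np.array(s['orientation'],float)
    if o.size==9: return o.reshape(3,3)
    return cv2.Rodrigues(o)[0]
def cast(s,uv,z):
    K=np.array(s['camera_matrix']); d=R(s)@np.linalg.inv(K)@np.array([uv[0],uv[1],1.]); e=np.array(s['eye'])
    return e+d*(z-e[2])/d[2]
def cloud(s):
    K=np.array(s['camera_matrix']); h,w=s['depth'].shape; v,u=np.mgrid[:h,:w]
    p=np.stack([(u-K[0,2])/K[0,0],(v-K[1,2])/K[1,1],np.ones((h,w))],-1)*s['depth'][...,None]
    return p@R(s).T+np.array(s['eye'])
E
python3 - <<'E'
from h import *
a=snapshot('top');b=snapshot('scene')
np.savez('s0.npz',**{k+'_'+n:np.array(s[k]) for n,s in(('t',a),('s',b)) for k in s})
save('top0',a['pixels']);save('scene0',b['pixels'])
for s in(a,b): print(s['camera_matrix'],s['eye'],s['orientation'])
print(observe())
E
```

```text
[[415.06496237   0.         288.21802019]
 [  0.         415.06496237 215.89440186]
 [  0.           0.           1.        ]] [0.30090453 0.01835741 0.90870642] [-2.09894252  2.15726622 -0.21270014]
[[383.95145387   0.         274.92484129]
 [  0.         383.95145387 212.37848505]
 [  0.           0.           1.        ]] [0.84282201 0.2364213  0.69022741] [-1.28786603 -2.42489496  0.7475043 ]
{'time': 0.1, 'q': array([ 9.26177311e-01,  2.59245821e-01,  1.53598967e+00, -3.78349665e-06,
        1.34802697e+00, -2.02799703e-01]), 'joint_velocities': array([ 0.00051261, -0.00044399, -0.0027197 , -0.00137522, -0.0007073 ,
       -0.00085943]), 'tau': array([ 3.81787722e-04, -4.38210726e+01, -2.84641886e+01,  7.19158421e-02,
        3.62991972e-02, -9.01726821e-05]), 'tcp_pos': array([0.2348376 , 0.49677832, 0.21790751]), 'tcp_rot': array([-6.88226009e-01, -3.06458017e+00,  2.39283811e-03]), 'contact_force': array([-1.08274908, -0.15767012, -0.66699931]), 'ft_torque': array([-0.02922086,  0.04131307, -0.00802082]), 'gripper_force': 0.0, 'finger_gap': 0.09305150909487617}
```

View pics/top0.png

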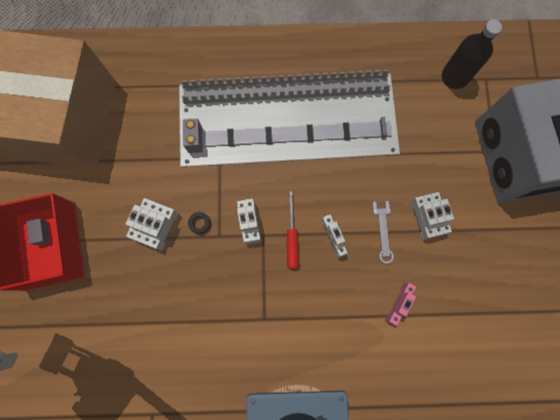

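View pics/scene0.png

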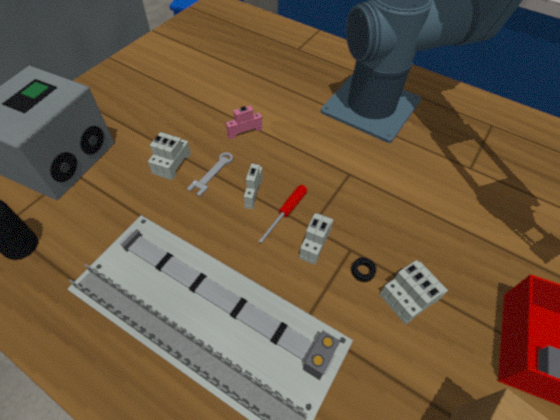

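The top view has +x up and +y left. The incomer with two brass screws is at (191,135), the +y end, and the end stop is at (387,128). So 4p goes to the saddle at (231,137), 3p to (268,135), 2p to (310,132) and 1p to (347,131).

Candidates: 4p at (152,223), 3p at (433,215), 2p at (248,221), white 1p at (335,235). The pink look-alike at (402,304) gets left alone.

```bash
cat > meas.py <<'E'
from h import *
def load(n):
    z=np.load('s0.npz'); return {k[:-2]:z[k] for k in z.files if k.endswith('_'+n)}
def noses(s,zlo=.060,lo=.02):
    P=cloud(s); hsv=cv2.cvtColor(s['pixels'],cv2.COLOR_RGB2HSV)
    m=((P[...,2]>zlo)&(P[...,2]<.076+lo-.02)&(hsv[...,1]<60)&(s['depth']>0)&(P[...,0]>.15)&(P[...,0]<.62)).astype(np.uint8)
    m=cv2.morphologyEx(m,cv2.MORPH_CLOSE,np.ones((3,3)))
    n,l,st,c=cv2.connectedComponentsWithStats(m)
    out=[]
    for i in range(1,n):
        if st[i,4]<60 or st[i,4]>3000: continue
        q=P[l==i]; r=cv2.minAreaRect((q[:,:2]*1000).astype(np.float32))
        out.append((st[i,4],c[i].round(),np.round(r[0],1),np.round(r[1],1),round(r[2],1),q[:,2].mean().round(4)))
    return out
E
python3 - <<'E'
from meas import *
for n in 'ts':
    s=load(n); print(n)
    for o in noses(s): print(*o)
# saddles: dark blobs on the backplate via top
for n in 'ts':
    s=load(n);P=cloud(s); hsv=cv2.cvtColor(s['pixels'],cv2.COLOR_RGB2HSV)
    m=((hsv[...,2]<60)&(P[...,0]>.40)&(P[...,0]<.56)&(P[...,1]>-.22)&(P[...,1]<.26)&(P[...,2]<.03)).astype(np.uint8)
    k,l,st,c=cv2.connectedComponentsWithStats(m)
    for i in range(1,k):
        if st[i,4]<25: continue
        cs,_=cv2.findContours((l==i).astype(np.uint8),0,2); r=cv2.minAreaRect(cs[0])
        w=P[l==i]
        print(n,st[i,4],c[i].round(1),np.round(cast(s,c[i],.013)*1000,1),np.round(w.mean(0)*1000,1),np.round(np.ptp(w,0)*1000))
s=load('t')
x=s['pixels']; save('crop',cv2.resize(x[185:265,110:470],None,fx=2.2,fy=2.2,interpolation=2))
E
```

```text
t
314 [504. 168.] [ 462.3 -215.6] [138.3 551.4] 20.5 0.0708
524 [437. 212.] [ 398.6 -150.6] [ 52.3 386.8] 22.3 0.0772
712 [146. 220.] [398.4 169.6] [356.8  47.1] 64.7 0.0746
351 [247. 217.] [391.3  68.6] [202.9  40.2] 17.9 0.0747
188 [336. 233.] [422.8 -91.1] [44.4 17.9] 20.2 0.072
s
200 [ 81. 147.] [ 720.1 -125.5] [760.3  78. ] 65.4 0.0708
409 [165. 144.] [629.  -38.1] [692.8  66.4] 57.5 0.0759
165 [252. 174.] [627.   60.4] [556.5  26.2] 36.5 0.075
383 [318. 227.] [642.6 150.9] [433.6  39.7] 17.9 0.0737
983 [420. 283.] [632.7 252.9] [ 74.4 414.9] 75.4 0.0749
t 44 [195.6 219.6] [467.9 208.3  13. ] [467.7 208.   14.3] [25. 26. 20.]
t 70 [204.  227.8] [449.3 189.6  13. ] [449.1 189.4  14.1] [33. 40. 21.]
s 378 [363.4 269.2] [460.8 202.   13. ] [463.  202.2  17.2] [54. 46. 24.]
```

View pics/crop.png

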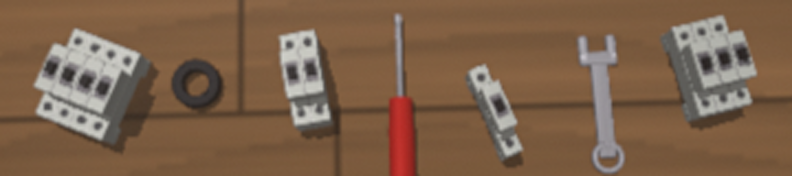

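The crop shows them clearly, left to right: 4p (four toggles), washer, 2p, screwdriver, 1p (one toggle, white), wrench, 3p.

```bash
cat > meas.py <<'E'
from h import *
def load(n):
    z=np.load('s0.npz'); return {k[:-2]:z[k] for k in z.files if k.endswith('_'+n)}
def noses(s,zlo=.066,up=0.,xlim=(.3,.8)):
    P=cloud(s); hsv=cv2.cvtColor(s['pixels'],cv2.COLOR_RGB2HSV)
    ok=(P[...,2]>zlo+up)&(P[...,2]<.09+up)&(s['depth']>0)&(P[...,0]>xlim[0])&(P[...,0]<xlim[1])&(P[...,1]>-.25)&(P[...,1]<.32)&((hsv[...,1]<70)|(hsv[...,2]<80))
    n,l,st,c=cv2.connectedComponentsWithStats(ok.astype(np.uint8),connectivity=4)
    for i in range(1,n):
        if not 60<st[i,4]<3000: continue
        cs,_=cv2.findContours(cv2.resize((l==i).astype(np.uint8),None,fx=4,fy=4,interpolation=0),0,1)
        k=max(cs,key=len)[:,0]/4.-.375
        w=np.array([cast(s,p,.072+up)[:2]*1000 for p in k],np.float32)
        r=cv2.minAreaRect(w); 
        print(st[i,4],c[i].round(),'ctr',np.round(r[0],1),'size',np.round(r[1],1),'ang',round(r[2],1),'z',np.median(P[l==i][:,2]).round(4))
E
python3 - <<'E'
from meas import *
for n in 'ts': print(n); noses(load(n))
for n in 'ts':
    s=load(n);P=cloud(s); hsv=cv2.cvtColor(s['pixels'],cv2.COLOR_RGB2HSV)
    m=((hsv[...,2]<60)&(P[...,0]>.44)&(P[...,0]<.58)&(P[...,1]>-.25)&(P[...,1]<.3)&(P[...,2]<.025)).astype(np.uint8)
    k,l,st,c=cv2.connectedComponentsWithStats(m)
    for i in range(1,k):
        if st[i,4]<25: continue
        cs,_=cv2.findContours(cv2.resize((l==i).astype(np.uint8),None,fx=4,fy=4,interpolation=0),0,1)
        w=np.array([cast(s,p,.013)[:2]*1000 for p in cs[0][:,0]/4.-.375],np.float32); r=cv2.minAreaRect(w)
        print(n,st[i,4],c[i].round(1),np.round(r[0],1),np.round(r[1],1),round(r[2],1),np.round(cast(s,c[i],.013)*1000,1))
E
```

```text
t
645 [148. 220.] ctr [458.4 295.8] size [70.6 47. ] ang 67.2 z 0.0728
375 [247. 217.] ctr [460.1  90.8] size [47.6 36.7] ang 8.9 z 0.0729
199 [336. 232.] ctr [422.8 -90.9] size [47.  20.5] ang 21.5 z 0.0728
s
162 [252. 173.] ctr [423.2 -90.2] size [51.6 21.2] ang 21.8 z 0.0734
390 [318. 226.] ctr [460.1  91.9] size [51.3 37.4] ang 10.0 z 0.0734
838 [418. 280.] ctr [458.2 297. ] size [69.  51.6] ang 66.0 z 0.0736
t 44 [195.6 219.6] [467.4 206.5] [19.3 31.5] 41.9 [467.9 208.3  13. ]
t 48 [207.2 226. ] [454.8 183.4] [16.1 35.8] 67.4 [452.9 182.7  13. ]
s 368 [363.2 269.4] [460.8 201.6] [46.9 52.8] 77.1 [461.4 201.9  13. ]
```

```bash
sed -i 's/>-.25)/>-.40)/' meas.py
python3 - <<'E'
from meas import *
for n in 'ts': print(n); noses(load(n))
for n in 'ts':
    s=load(n);P=cloud(s); hsv=cv2.cvtColor(s['pixels'],cv2.COLOR_RGB2HSV)
    m=((hsv[...,2]<70)&(P[...,0]>.56)&(P[...,0]<.70)&(P[...,1]>-.3)&(P[...,1]<.35)&(P[...,2]<.025)).astype(np.uint8)
    k,l,st,c=cv2.connectedComponentsWithStats(m)
    for i in range(1,k):
        if st[i,4]<25: continue
        cs,_=cv2.findContours(cv2.resize((l==i).astype(np.uint8),None,fx=4,fy=4,interpolation=0),0,1)
        w=np.array([cast(s,p,.013)[:2]*1000 for p in cs[0][:,0]/4.-.375],np.float32); r=cv2.minAreaRect(w)
        print(n,st[i,4],c[i].round(1),np.round(r[0],1),np.round(r[1],1),round(r[2],1),np.round(cast(s,c[i],.013)*1000,1))
E
```

```text
t
150 [460.  68.] ctr [ 783.5 -382.9] size [47.9 28.1] ang 43.3 z 0.078
562 [438. 211.] ctr [ 460.7 -302.9] size [47.  56.3] ang 12.6 z 0.0732
645 [148. 220.] ctr [458.4 295.8] size [70.6 47. ] ang 67.2 z 0.0728
375 [247. 217.] ctr [460.1  90.8] size [47.6 36.7] ang 8.9 z 0.0729
199 [336. 232.] ctr [422.8 -90.9] size [47.  20.5] ang 21.5 z 0.0728
s
407 [165. 143.] ctr [ 461.7 -301.2] size [52.1 61.4] ang 12.7 z 0.0734
162 [252. 173.] ctr [423.2 -90.2] size [51.6 21.2] ang 21.8 z 0.0734
175 [ 16. 227.] ctr [ 780.4 -382.9] size [53.4 26.9] ang 33.7 z 0.0784
390 [318. 226.] ctr [460.1  91.9] size [51.3 37.4] ang 10.0 z 0.0734
838 [418. 280.] ctr [458.2 297. ] size [69.  51.6] ang 66.0 z 0.0736
t 78 [346.1 131.3] [ 664.9 -133.5] [13.1 40.8] 87.0 [ 664.2 -132.6   13. ]
t 72 [309.8 133.5] [662.1 -49.8] [10.8 40.6] 87.9 [661.  -49.2  13. ]
t 68 [268.5 135.5] [658.5  45.1] [38.8 11.1] 2.7 [658.4  45.   13. ]
t 68 [230.4 137.1] [655.8 131.8] [38.9 11.3] 3.4 [656.6 131.8  13. ]
t 34 [194.9 150.4] [627.2 212.7] [ 8.3 31.1] 4.6 [627. 212.  13.]
s 57 [132.1 240.6] [ 667.4 -215.7] [44.7 10.9] 3.6 [ 667.9 -216.1   13. ]
s 99 [163.3 261. ] [ 666.5 -132.1] [39.7 13.9] 3.2 [ 666.6 -132.1   13. ]
s 110 [196.9 282.1] [663.5 -48.7] [40.  14.2] 4.3 [664.  -48.5  13. ]
s 128 [237.9 307.5] [660.1  45.9] [40.1 13.4] 2.4 [660.5  45.9  13. ]
s 143 [278.4 332.7] [657.  132.8] [40.1 13.2] 2.4 [657.4 132.9  13. ]
```

{"name": "step_arm", "arguments": {
  "series": [
    {"translation": [224,-200,-60],"delta_rot": [0,0,-88],"claw": 0},
    {"translation": [224,-200,-60],"delta_rot": [0,0,-88],"claw": 0},
    {"translation": [224,-200,-60],"delta_rot": [0,0,-88],"claw": 0},
    {"translation": [224,-200,-60],"delta_rot": [0,0,-88],"claw": 0},
    {"translation": [224,-200,-60],"delta_rot": [0,0,-88],"claw": 0},
    {"translation": [224,-200,-60],"delta_rot": [0,0,-88],"claw": 0},
    {"translation": [224,-200,-60],"delta_rot": [0,0,-88],"claw": 0},
    {"translation": [224,-200,-60],"delta_rot": [0,0,-88],"claw": 0}
  ],
  "grip_force": 30
}}

```text
time: 0.77
tcp_pos: [0.4622, 0.2932, 0.1571]
tcp_rot: [2.084, 2.349, -0.003]
contact_force: [0.3, 0.8, 0.4]
finger_gap: 0.0931
gripper_force: 0.0
```

{"name": "step_arm", "arguments": {
  "series": [
    {"translation": [0,0,-47],"delta_rot": [0,0,-30],"claw": 0},
    {"translation": [0,0,-47],"delta_rot": [0,0,-30],"claw": 0},
    {"translation": [0,0,-47],"delta_rot": [0,0,-30],"claw": 0},
    {"translation": [0,0,-47],"delta_rot": [0,0,-30],"claw": 0},
    {"translation": [0,0,-47],"delta_rot": [0,0,-30],"claw": 0},
    {"translation": [0,0,-47],"delta_rot": [0,0,-30],"claw": 0}
  ]
}}

```text
time: 1.27
tcp_pos: [0.459, 0.2971, 0.1113]
tcp_rot: [-2.612, -1.745, 0.001]
contact_force: [-0.3, 0.3, 1.3]
finger_gap: 0.0928
gripper_force: 0.0
```

```bash
cat > st.py <<'E'
from h import *
def st():
    o=observe(); r=cv2.Rodrigues(o['tcp_rot'])[0]
    print('t',round(o['time'],2),'tcp',np.round(o['tcp_pos']*1000,1),'yaw',round(np.degrees(np.arctan2(r[1,1],r[0,1])),2),'tilt',np.round(np.degrees(r[:2,2]),2),'gap',round(o['finger_gap']*1000,1),'gf',o['gripper_force'],'F',np.round(o['contact_force'],1),'q',np.round(o['q'],2))
E
python3 -c "
from st import *
st(); s=snapshot('wrist'); save('w1',s['pixels']); print(s['camera_matrix'],s['eye'],s['orientation'])"
```

```text
t 1.27 tcp [459.  297.1 111.3] yaw -22.5 tilt [-0.04 -0.01] gap 92.8 gf 0.0 F [-0.3  0.3  1.3] q [0.37 0.35 1.69 0.   1.1  0.76]
[[325.1922621    0.         278.81797483]
 [  0.         325.1922621  209.99998353]
 [  0.           0.           1.        ]] [0.48478532 0.35849022 0.2775202 ] [ 2.84582145 -0.56616176 -0.06943542]
```

View pics/w1.png

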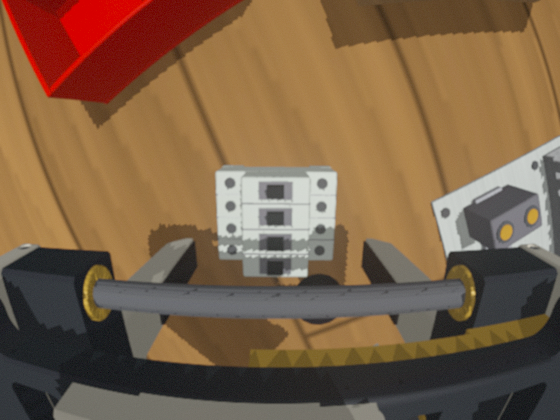

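The wrist view shows the 4p square between the fingers (pads at columns 190 and 370, nose at 277), so I'm descending.

{"name": "step_arm", "arguments": {
  "series": [
    {"translation": [0,0,-35],"delta_rot": [0,0,-1],"claw": 0},
    {"translation": [0,0,-64],"delta_rot": [0,0,-1],"claw": 0},
    {"translation": [0,0,-64],"delta_rot": [0,0,-1],"claw": 0},
    {"translation": [0,0,-64],"delta_rot": [0,0,-1],"claw": 0},
    {"translation": [0,0,-64],"delta_rot": [0,0,-1],"claw": 0.6},
    {"translation": [0,0,-64],"delta_rot": [0,0,-1],"claw": 0.9},
    {"translation": [0,0,-64],"delta_rot": [0,0,-1],"claw": 0.9},
    {"translation": [0,0,-64],"delta_rot": [0,0,-1],"claw": 0.9}
  ]
}}

```text
time: 1.98
tcp_pos: [0.4601, 0.2976, 0.0491]
tcp_rot: [2.628, 1.72, 0.004]
contact_force: [0.1, 0.2, 0.9]
finger_gap: 0.0711
gripper_force: 0.0
```

```bash
python3 -c "
from st import *
st()"
```

```text
t 1.98 tcp [460.1 297.6  49.1] yaw -23.59 tilt [0.14 0.06] gap 71.1 gf 0.0 F [0.1 0.2 0.9] q [0.37 0.43 1.75 0.   0.96 0.78]
```

{"name": "step_arm", "arguments": {
  "series": [
    {"translation": [0,0,-1],"delta_rot": [0,0,0],"claw": 0.9},
    {"translation": [0,0,-1],"delta_rot": [0,0,0],"claw": 0.9},
    {"translation": [0,0,-1],"delta_rot": [0,0,0],"claw": 0.9},
    {"translation": [0,0,-1],"delta_rot": [0,0,0],"claw": 0.9},
    {"translation": [0,0,-1],"delta_rot": [0,0,0],"claw": 0.9},
    {"translation": [0,0,-1],"delta_rot": [0,0,0],"claw": 0.9},
    {"translation": [0,0,-1],"delta_rot": [0,0,0],"claw": 0.9}
  ]
}}

```text
time: 2.57
tcp_pos: [0.4585, 0.2974, 0.0467]
tcp_rot: [-2.628, -1.72, 0.001]
contact_force: [-4.8, 0.9, 4.8]
finger_gap: 0.0447
gripper_force: 30.0
```

```bash
python3 -c "
from st import *
st()"
```

```text
t 2.57 tcp [458.5 297.4  46.7] yaw -23.61 tilt [-0.07  0.01] gap 44.7 gf 29.965844750404358 F [-4.8  0.9  4.8] q [0.37 0.43 1.76 0.   0.96 0.78]
```

{"name": "step_arm", "arguments": {
  "series": [
    {"translation": [0,0,25],"delta_rot": [0,0,0],"claw": 0.9},
    {"translation": [0,0,55],"delta_rot": [0,0,0],"claw": 0.9},
    {"translation": [10,-8,80],"delta_rot": [0,0,3],"claw": 0.9},
    {"translation": [34,-28,85],"delta_rot": [0,0,6],"claw": 0.9},
    {"translation": [62,-52,85],"delta_rot": [0,0,10],"claw": 0.9},
    {"translation": [90,-75,85],"delta_rot": [0,0,14],"claw": 0.9},
    {"translation": [118,-98,85],"delta_rot": [0,0,18],"claw": 0.9},
    {"translation": [146,-122,85],"delta_rot": [0,0,22],"claw": 0.9}
  ]
}}

```text
time: 3.23
tcp_pos: [0.6062, 0.1736, 0.1308]
tcp_rot: [2.248, 2.194, -0.001]
contact_force: [0.5, 1.1, -3.0]
finger_gap: 0.0446
gripper_force: 30.0
```

{"name": "step_arm", "arguments": {
  "series": [
    {"translation": [25,-21,0],"delta_rot": [0,0,3.6],"claw": 0.9},
    {"translation": [43,-36,0],"delta_rot": [0,0,3.6],"claw": 0.9},
    {"translation": [52,-43,0],"delta_rot": [0,0,3.6],"claw": 0.9},
    {"translation": [52,-43,0],"delta_rot": [0,0,3.6],"claw": 0.9},
    {"translation": [52,-43,-20],"delta_rot": [0,0,3.6],"claw": 0.9},
    {"translation": [52,-43,-40],"delta_rot": [0,0,3.6],"claw": 0.9},
    {"translation": [52,-43,-40],"delta_rot": [0,0,3.6],"claw": 0.9}
  ]
}}

```text
time: 3.82
tcp_pos: [0.6528, 0.1331, 0.0868]
tcp_rot: [-2.177, -2.256, 0.01]
contact_force: [-1.2, -0.2, -4.8]
finger_gap: 0.0451
gripper_force: 30.0
```

```bash
python3 -c "
from meas import *; from st import *
st(); s=snapshot('wrist'); save('w2',s['pixels']); 
for n in('top','scene'):
  s=snapshot(n); print(n); noses(s,.086+.0,.087-.0515+.0,(.55,.75))
"
```

```text
t 3.82 tcp [652.8 133.1  86.8] yaw 2.03 tilt [-0.53 -0.01] gap 45.1 gf 29.961419105529785 F [-1.2 -0.2 -4.8] q [ 0.03  0.57  1.39  0.    1.19 -0.  ]
top
scene
```

View pics/w2.png

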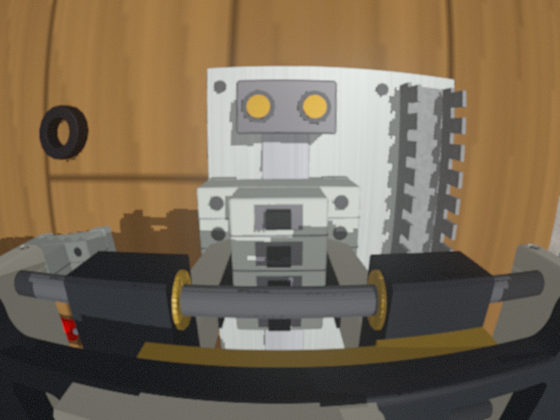

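The 4p is held square over the rail beside the incomer. The brass screws are at (258,105) and (315,106). I'll let it settle and then lower.

{"name": "step_arm", "arguments": {
  "series": [
    {"translation": [0,0,-10],"delta_rot": [0,0,0],"claw": 0.9},
    {"translation": [0,0,-20],"delta_rot": [0,0,0],"claw": 0.9},
    {"translation": [0,0,-20],"delta_rot": [0,0,0],"claw": 0.9},
    {"translation": [0,0,-20],"delta_rot": [0,0,0],"claw": 0.9},
    {"translation": [0,0,-20],"delta_rot": [0,0,0],"claw": 0.9}
  ]
}}

```text
time: 4.38
tcp_pos: [0.6571, 0.1322, 0.0717]
tcp_rot: [-2.182, -2.26, 0.0]
contact_force: [-0.2, -0.9, -2.9]
finger_gap: 0.0449
gripper_force: 30.0
```

```bash
python3 -c "
from meas import *; from st import *
st()"
```

```text
t 4.38 tcp [657.1 132.2  71.7] yaw 1.99 tilt [-0.01  0.  ] gap 44.9 gf 29.96132880449295 F [-0.2 -0.9 -2.9] q [ 0.03  0.59  1.4   0.    1.15 -0.  ]
```

{"name": "step_arm", "arguments": {
  "series": [
    {"translation": [-0.5,0,-10],"delta_rot": [0,0,0],"claw": 0.9},
    {"translation": [-0.5,0,-17],"delta_rot": [0,0,0],"claw": 0.9},
    {"translation": [-0.5,0,-21],"delta_rot": [0,0,0],"claw": 0.9},
    {"translation": [-0.5,0,-21],"delta_rot": [0,0,0],"claw": 0.9},
    {"translation": [-0.5,0,-21],"delta_rot": [0,0,0],"claw": 0.9},
    {"translation": [-0.5,0,-21],"delta_rot": [0,0,0],"claw": 0.9}
  ]
}}

```text
time: 4.88
tcp_pos: [0.6563, 0.1321, 0.0506]
tcp_rot: [-2.182, -2.259, 0.001]
contact_force: [-0.1, 0.1, 0.1]
finger_gap: 0.0446
gripper_force: 30.0
```

```bash
python3 -c "
from meas import *; from st import *
st()"
```

```text
t 4.88 tcp [656.3 132.1  50.6] yaw 1.99 tilt [-0.05 -0.01] gap 44.6 gf 29.985277354717255 F [-0.1  0.1  0.1] q [ 0.03  0.61  1.42 -0.    1.11 -0.  ]
```

{"name": "step_arm", "arguments": {
  "series": [
    {"translation": [0,0,-0.5],"delta_rot": [0,0,0],"claw": 0.9},
    {"translation": [0,0,-0.5],"delta_rot": [0,0,0],"claw": 0.3},
    {"translation": [0,0,-0.5],"delta_rot": [0,0,0],"claw": 0},
    {"translation": [0,0,-0.5],"delta_rot": [0,0,0],"claw": 0},
    {"translation": [0,0,-0.5],"delta_rot": [0,0,0],"claw": 0},
    {"translation": [0,0,25],"delta_rot": [0,0,0],"claw": 0},
    {"translation": [0,0,60],"delta_rot": [0,0,0],"claw": 0},
    {"translation": [0,0,85],"delta_rot": [0,0,0],"claw": 0}
  ]
}}

```text
time: 5.55
tcp_pos: [0.6571, 0.1323, 0.1374]
tcp_rot: [2.182, 2.259, 0.001]
contact_force: [0.9, -0.0, 0.4]
finger_gap: 0.0869
gripper_force: 0.0
```

```bash
python3 -c "
from st import *
st()"
```

```text
t 5.55 tcp [657.1 132.3 137.4] yaw 1.99 tilt [0.06 0.01] gap 86.9 gf 0.0 F [ 0.9 -0.   0.4] q [ 0.03  0.53  1.33  0.    1.28 -0.  ]
```

{"name": "step_arm", "arguments": {
  "series": [
    {"translation": [-17,-37,-5],"delta_rot": [0,0,2],"claw": 0},
    {"translation": [-33,-74,-10],"delta_rot": [0,0,4],"claw": 0},
    {"translation": [-50,-111,-20],"delta_rot": [0,0,6],"claw": 0},
    {"translation": [-66,-148,-25],"delta_rot": [0,0,8],"claw": 0},
    {"translation": [-83,-185,-25],"delta_rot": [0,0,10],"claw": 0},
    {"translation": [-100,-222,-25],"delta_rot": [0,0,10.6],"claw": 0},
    {"translation": [-116,-259,-25],"delta_rot": [0,0,10.6],"claw": 0},
    {"translation": [-133,-296,-25],"delta_rot": [0,0,10.6],"claw": 0}
  ]
}}

```text
time: 6.22
tcp_pos: [0.523, -0.1655, 0.1109]
tcp_rot: [1.963, 2.451, 0.0]
contact_force: [0.6, -0.4, 0.3]
finger_gap: 0.0929
gripper_force: 0.0
```

{"name": "step_arm", "arguments": {
  "series": [
    {"translation": [-17,-37,0],"delta_rot": [0,0,0],"claw": 0},
    {"translation": [-33,-74,0],"delta_rot": [0,0,0],"claw": 0},
    {"translation": [-50,-111,0],"delta_rot": [0,0,0],"claw": 0},
    {"translation": [-62,-138,0],"delta_rot": [0,0,0],"claw": 0},
    {"translation": [-62,-138,0],"delta_rot": [0,0,0],"claw": 0},
    {"translation": [-62,-138,0],"delta_rot": [0,0,0],"claw": 0},
    {"translation": [-62,-138,0],"delta_rot": [0,0,0],"claw": 0}
  ]
}}

```text
time: 6.8
tcp_pos: [0.4617, -0.3014, 0.1106]
tcp_rot: [-1.965, -2.451, -0.001]
contact_force: [0.1, 0.1, 0.2]
finger_gap: 0.0929
gripper_force: 0.0
```

```bash
python3 -c "
from st import *; from meas import *
st()
for n in('top','scene'):
  s=snapshot(n); print(n,observe()['time']); noses(s,.066,.004,(.55,.75)); save('a_'+n,s['pixels'])
"
```

```text
t 6.8 tcp [ 461.7 -301.4  110.6] yaw 12.55 tilt [0.01 0.04] gap 92.9 gf 0.0 F [0.1 0.1 0.2] q [-0.78  0.36  1.68  0.    1.11 -1.  ]
top 6.85
689 [226. 126.] ctr [656.9 132.2] size [49.2 71.8] ang 2.6 z 0.077
scene 6.9
1213 [280. 321.] ctr [657.  133.4] size [48.8 72.2] ang 2.5 z 0.0776
```

View pics/a_top.png

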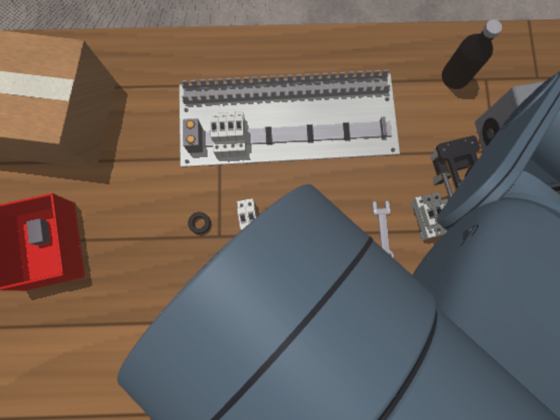

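The 4p is seated next to the incomer at (226,126), within 1 mm of the saddle. I'm grasping the 3p now.

{"name": "step_arm", "arguments": {
  "series": [
    {"translation": [-0.5,-0.5,-35],"delta_rot": [0,0,0],"claw": 0},
    {"translation": [-0.5,-0.5,-58],"delta_rot": [0,0,0],"claw": 0},
    {"translation": [-0.5,-0.5,-64],"delta_rot": [0,0,0],"claw": 0},
    {"translation": [-0.5,-0.5,-64],"delta_rot": [0,0,0],"claw": 0.2},
    {"translation": [-0.5,-0.5,-64],"delta_rot": [0,0,0],"claw": 0.4},
    {"translation": [-0.5,-0.5,-64],"delta_rot": [0,0,0],"claw": 0.9},
    {"translation": [-0.5,-0.5,-64],"delta_rot": [0,0,0],"claw": 0.9},
    {"translation": [-0.5,-0.5,-64],"delta_rot": [0,0,0],"claw": 0.9}
  ]
}}

```text
time: 7.57
tcp_pos: [0.4619, -0.3029, 0.0479]
tcp_rot: [1.963, 2.45, -0.0]
contact_force: [0.6, -0.4, 0.8]
finger_gap: 0.0643
gripper_force: 0.0
```

{"name": "step_arm", "arguments": {
  "series": [
    {"translation": [0,0,0],"delta_rot": [0,0,0],"claw": 0.9},
    {"translation": [0,0,0],"delta_rot": [0,0,0],"claw": 0.9},
    {"translation": [0,0,0],"delta_rot": [0,0,0],"claw": 0.9},
    {"translation": [0,0,0],"delta_rot": [0,0,0],"claw": 0.9},
    {"translation": [0,0,0],"delta_rot": [0,0,0],"claw": 0.9}
  ]
}}

```text
time: 7.98
tcp_pos: [0.4609, -0.3025, 0.047]
tcp_rot: [1.964, 2.452, -0.001]
contact_force: [-2.8, -0.7, 5.4]
finger_gap: 0.0449
gripper_force: 30.0
```

```bash
python3 -c "
from st import *; from meas import *
st()"
```

```text
t 7.98 tcp [ 460.9 -302.5   47. ] yaw 12.59 tilt [-0.01 -0.02] gap 44.9 gf 30.001114010810852 F [-2.8 -0.7  5.4] q [-0.78  0.43  1.74 -0.    0.96 -1.  ]
```

{"name": "step_arm", "arguments": {
  "series": [
    {"translation": [0,0,25],"delta_rot": [0,0,0],"claw": 0.9},
    {"translation": [0,0,55],"delta_rot": [0,0,0],"claw": 0.9},
    {"translation": [10,17,80],"delta_rot": [0,0,-1],"claw": 0.9},
    {"translation": [25,44,85],"delta_rot": [0,0,-3],"claw": 0.9},
    {"translation": [42,74,85],"delta_rot": [0,0,-5],"claw": 0.9},
    {"translation": [59,103,85],"delta_rot": [0,0,-7],"claw": 0.9},
    {"translation": [76,133,85],"delta_rot": [0,0,-9],"claw": 0.9},
    {"translation": [93,163,85],"delta_rot": [0,0,-10.6],"claw": 0.9}
  ]
}}

```text
time: 8.65
tcp_pos: [0.5544, -0.1376, 0.131]
tcp_rot: [-2.184, -2.256, -0.0]
contact_force: [1.7, -0.8, -3.3]
finger_gap: 0.0446
gripper_force: 30.0
```

{"name": "step_arm", "arguments": {
  "series": [
    {"translation": [17,30,0],"delta_rot": [0,0,0],"claw": 0.9},
    {"translation": [34,60,0],"delta_rot": [0,0,0],"claw": 0.9},
    {"translation": [51,90,0],"delta_rot": [0,0,0],"claw": 0.9},
    {"translation": [68,119,0],"delta_rot": [0,0,0],"claw": 0.9},
    {"translation": [85,149,0],"delta_rot": [0,0,0],"claw": 0.9},
    {"translation": [99,174,0],"delta_rot": [0,0,0],"claw": 0.9},
    {"translation": [105.5,185,0],"delta_rot": [0,0,0],"claw": 0.9},
    {"translation": [105.5,185,0],"delta_rot": [0,0,0],"claw": 0.9}
  ]
}}

```text
time: 9.32
tcp_pos: [0.6601, 0.0488, 0.1304]
tcp_rot: [-2.178, -2.262, -0.0]
contact_force: [0.7, 0.4, -2.8]
finger_gap: 0.0449
gripper_force: 30.0
```

{"name": "step_arm", "arguments": {
  "series": [
    {"translation": [0,0,0],"delta_rot": [0,0,0],"claw": 0.9},
    {"translation": [0,0,-20],"delta_rot": [0,0,0],"claw": 0.9},
    {"translation": [0,0,-45],"delta_rot": [0,0,0],"claw": 0.9},
    {"translation": [0,0,-60],"delta_rot": [0,0,0],"claw": 0.9},
    {"translation": [0,0,-60],"delta_rot": [0,0,0],"claw": 0.9},
    {"translation": [0,0,-60],"delta_rot": [0,0,0],"claw": 0.9},
    {"translation": [0,0,-60],"delta_rot": [0,0,0],"claw": 0.9}
  ]
}}

```text
time: 9.9
tcp_pos: [0.6601, 0.0445, 0.0728]
tcp_rot: [2.183, 2.257, 0.001]
contact_force: [0.1, 0.1, -2.9]
finger_gap: 0.045
gripper_force: 30.0
```

```bash
python3 -c "
from st import *; from meas import *
st()"
```

```text
t 9.9 tcp [660.1  44.5  72.8] yaw 1.91 tilt [ 0.08 -0.02] gap 45.0 gf 29.99929815530777 F [ 0.1  0.1 -2.9] q [-0.1   0.57  1.43 -0.    1.14 -0.13]
```

Correcting +1 mm in y, −0.5 mm in x and lowering 22 mm.

{"name": "step_arm", "arguments": {
  "series": [
    {"translation": [-0.5,1,-10],"delta_rot": [0,0,0],"claw": 0.9},
    {"translation": [-0.5,1,-18],"delta_rot": [0,0,0],"claw": 0.9},
    {"translation": [-0.5,1,-22],"delta_rot": [0,0,0],"claw": 0.9},
    {"translation": [-0.5,1,-22],"delta_rot": [0,0,0],"claw": 0.9},
    {"translation": [-0.5,1,-22],"delta_rot": [0,0,0],"claw": 0.9},
    {"translation": [-0.5,1,-22],"delta_rot": [0,0,0],"claw": 0.9}
  ]
}}

```text
time: 10.4
tcp_pos: [0.6593, 0.0466, 0.0508]
tcp_rot: [2.181, 2.26, 0.0]
contact_force: [-1.3, 0.2, 4.8]
finger_gap: 0.0449
gripper_force: 30.0
```

```bash
python3 -c "
from st import *; from meas import *
st()"
```

```text
t 10.4 tcp [659.3  46.6  50.8] yaw 2.01 tilt [ 0.04 -0.03] gap 44.9 gf 30.000856518745422 F [-1.3  0.2  4.8] q [-0.1   0.59  1.45 -0.    1.1  -0.13]
```

{"name": "step_arm", "arguments": {
  "series": [
    {"translation": [0,-0.5,0],"delta_rot": [0,0,0],"claw": 0.9},
    {"translation": [0,-0.5,0],"delta_rot": [0,0,0],"claw": 0.3},
    {"translation": [0,-0.5,0],"delta_rot": [0,0,0],"claw": 0},
    {"translation": [0,-0.5,0],"delta_rot": [0,0,0],"claw": 0},
    {"translation": [0,-0.5,0],"delta_rot": [0,0,0],"claw": 0},
    {"translation": [0,-0.5,25],"delta_rot": [0,0,0],"claw": 0},
    {"translation": [0,-0.5,60],"delta_rot": [0,0,0],"claw": 0},
    {"translation": [0,-0.5,85],"delta_rot": [0,0,0],"claw": 0}
  ]
}}

```text
time: 11.07
tcp_pos: [0.6594, 0.0462, 0.1362]
tcp_rot: [2.182, 2.26, 0.0]
contact_force: [0.3, -0.9, 0.2]
finger_gap: 0.0866
gripper_force: 0.0
```

{"name": "step_arm", "arguments": {
  "series": [
    {"translation": [-30,7,-5],"delta_rot": [0,0,1],"claw": 0},
    {"translation": [-65,15,-10],"delta_rot": [0,0,3],"claw": 0},
    {"translation": [-100,23,-20],"delta_rot": [0,0,5],"claw": 0},
    {"translation": [-135,31,-25],"delta_rot": [0,0,7],"claw": 0},
    {"translation": [-170,39,-25],"delta_rot": [0,0,7.5],"claw": 0},
    {"translation": [-199,45,-25],"delta_rot": [0,0,7.5],"claw": 0},
    {"translation": [-199,45,-25],"delta_rot": [0,0,7.5],"claw": 0},
    {"translation": [-199,45,-25],"delta_rot": [0,0,7.5],"claw": 0}
  ]
}}

```text
time: 11.73
tcp_pos: [0.4592, 0.0916, 0.11]
tcp_rot: [2.029, 2.398, 0.0]
contact_force: [0.1, 0.5, 1.1]
finger_gap: 0.0928
gripper_force: 0.0
```

```bash
python3 -c "
from st import *; from meas import *
st()
for n in('top','scene'):
  s=snapshot(n); print(n); noses(s,.066,.004,(.3,.75))
save('w3',snapshot('wrist')['pixels'])
"
```

```text
t 11.73 tcp [459.2  91.6 110. ] yaw 9.54 tilt [ 0.03 -0.  ] gap 92.8 gf 0.0 F [0.1 0.5 1.1] q [-0.04  0.22  1.88 -0.    1.04 -0.21]
top
171 [276. 123.] ctr [660.4  27.6] size [49.7 19.1] ang 2.2 z 0.077
185 [337. 232.] ctr [422.4 -90.6] size [46.8 20. ] ang 21.0 z 0.073
scene
147 [252. 172.] ctr [425.  -88.8] size [48.9 20.4] ang 21.0 z 0.0734
61 [320. 233.] ctr [475.5 103.3] size [16.9 19.7] ang 12.3 z 0.0732
828 [236. 294.] ctr [659.9  46.6] size [49. 56.] ang 2.1 z 0.0775
1207 [280. 321.] ctr [657.  133.5] size [49.1 72.2] ang 1.9 z 0.0775
```

View pics/w3.png

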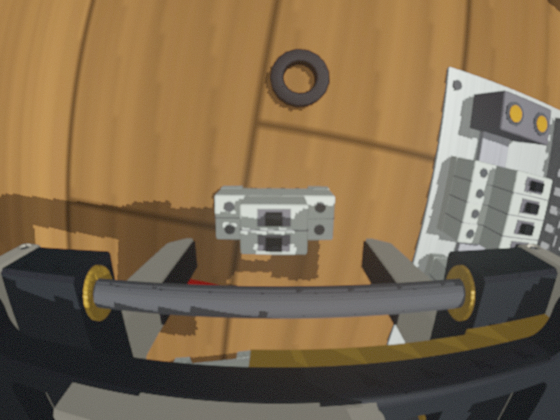

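The 3p is seated within 1 mm. The 2p sits square between the fingers (nose at column 274), so I'm grasping it.

{"name": "step_arm", "arguments": {
  "series": [
    {"translation": [0.5,-0.5,-35],"delta_rot": [0,0,0],"claw": 0},
    {"translation": [0.5,-0.5,-57],"delta_rot": [0,0,0],"claw": 0},
    {"translation": [0.5,-0.5,-63],"delta_rot": [0,0,0],"claw": 0},
    {"translation": [0.5,-0.5,-63],"delta_rot": [0,0,0],"claw": 0.2},
    {"translation": [0.5,-0.5,-63],"delta_rot": [0,0,0],"claw": 0.4},
    {"translation": [0.5,-0.5,-63],"delta_rot": [0,0,0],"claw": 0.9},
    {"translation": [0.5,-0.5,-63],"delta_rot": [0,0,0],"claw": 0.9},
    {"translation": [0.5,-0.5,-63],"delta_rot": [0,0,0],"claw": 0.9}
  ]
}}

```text
time: 12.55
tcp_pos: [0.4617, 0.0907, 0.0477]
tcp_rot: [2.029, 2.396, 0.002]
contact_force: [0.1, -0.4, 0.3]
finger_gap: 0.0646
gripper_force: 0.0
```

{"name": "step_arm", "arguments": {
  "series": [
    {"translation": [0,0,0],"delta_rot": [0,0,0],"claw": 0.9},
    {"translation": [0,0,0],"delta_rot": [0,0,0],"claw": 0.9},
    {"translation": [0,0,0],"delta_rot": [0,0,0],"claw": 0.9},
    {"translation": [0,0,0],"delta_rot": [0,0,0],"claw": 0.9},
    {"translation": [0,0,0],"delta_rot": [0,0,0],"claw": 0.9}
  ]
}}

```text
time: 12.97
tcp_pos: [0.4603, 0.0907, 0.0469]
tcp_rot: [-2.03, -2.398, 0.001]
contact_force: [-2.6, -0.1, 5.9]
finger_gap: 0.0447
gripper_force: 30.0
```

```bash
python3 -c "
from st import *; from meas import *
st()"
```

```text
t 12.97 tcp [460.3  90.7  46.9] yaw 9.5 tilt [-0.03 -0.01] gap 44.7 gf 30.000903010368347 F [-2.6 -0.1  5.9] q [-0.04  0.31  1.94 -0.    0.89 -0.21]
```

{"name": "step_arm", "arguments": {
  "series": [
    {"translation": [0,0,25],"delta_rot": [0,0,0],"claw": 0.9},
    {"translation": [0,0,55],"delta_rot": [0,0,0],"claw": 0.9},
    {"translation": [10,-7,80],"delta_rot": [0,0,-1],"claw": 0.9},
    {"translation": [34,-24,85],"delta_rot": [0,0,-3],"claw": 0.9},
    {"translation": [62,-43,85],"delta_rot": [0,0,-5],"claw": 0.9},
    {"translation": [90,-62,85],"delta_rot": [0,0,-7],"claw": 0.9},
    {"translation": [118,-81,85],"delta_rot": [0,0,-7.5],"claw": 0.9},
    {"translation": [146,-101,85],"delta_rot": [0,0,-7.5],"claw": 0.9}
  ]
}}

```text
time: 13.63
tcp_pos: [0.6077, -0.011, 0.1312]
tcp_rot: [-2.183, -2.259, -0.0]
contact_force: [-0.4, -0.4, -2.2]
finger_gap: 0.0446
gripper_force: 30.0
```

{"name": "step_arm", "arguments": {
  "series": [
    {"translation": [25,-17,0],"delta_rot": [0,0,0],"claw": 0.9},
    {"translation": [43,-30,0],"delta_rot": [0,0,0],"claw": 0.9},
    {"translation": [54,-37,0],"delta_rot": [0,0,0],"claw": 0.9},
    {"translation": [56.5,-39,0],"delta_rot": [0,0,0],"claw": 0.9},
    {"translation": [56.5,-39,-20],"delta_rot": [0,0,0],"claw": 0.9},
    {"translation": [56.5,-39,-45],"delta_rot": [0,0,0],"claw": 0.9},
    {"translation": [56.5,-39,-60],"delta_rot": [0,0,0],"claw": 0.9},
    {"translation": [56.5,-39,-60],"delta_rot": [0,0,0],"claw": 0.9}
  ]
}}

```text
time: 14.3
tcp_pos: [0.6593, -0.0479, 0.067]
tcp_rot: [-2.177, -2.254, 0.007]
contact_force: [-0.9, 0.2, -2.4]
finger_gap: 0.0447
gripper_force: 30.0
```

{"name": "step_arm", "arguments": {
  "series": [
    {"translation": [0,0,0],"delta_rot": [0,0,0],"claw": 0.9},
    {"translation": [0,0,0],"delta_rot": [0,0,0],"claw": 0.9},
    {"translation": [0,0,0],"delta_rot": [0,0,0],"claw": 0.9},
    {"translation": [0,0,0],"delta_rot": [0,0,0],"claw": 0.9}
  ]
}}

```text
time: 14.63
tcp_pos: [0.6641, -0.0494, 0.0733]
tcp_rot: [2.181, 2.258, 0.002]
contact_force: [-0.7, 0.1, -1.5]
finger_gap: 0.045
gripper_force: 30.0
```

```bash
python3 -c "
from st import *; from meas import *
st()"
```

```text
t 14.63 tcp [664.1 -49.4  73.3] yaw 2.0 tilt [ 0.15 -0.04] gap 45.0 gf 29.999010264873505 F [-0.7  0.1 -1.5] q [-0.24  0.58  1.42  0.    1.15 -0.28]
```

{"name": "step_arm", "arguments": {
  "series": [
    {"translation": [-0.5,0,-10],"delta_rot": [0,0,0],"claw": 0.9},
    {"translation": [-0.5,0,-17],"delta_rot": [0,0,0],"claw": 0.9},
    {"translation": [-0.5,0,-21],"delta_rot": [0,0,0],"claw": 0.9},
    {"translation": [-0.5,0,-21],"delta_rot": [0,0,0],"claw": 0.9},
    {"translation": [-0.5,0,-21],"delta_rot": [0,0,0],"claw": 0.9},
    {"translation": [-0.5,0,-21],"delta_rot": [0,0,0],"claw": 0.9}
  ]
}}

```text
time: 15.13
tcp_pos: [0.6621, -0.0492, 0.0507]
tcp_rot: [-2.182, -2.259, 0.001]
contact_force: [-2.2, 1.0, 4.7]
finger_gap: 0.045
gripper_force: 30.0
```

```bash
python3 -c "
from st import *; from meas import *
st()"
```

```text
t 15.13 tcp [662.1 -49.2  50.7] yaw 1.99 tilt [-0.06  0.01] gap 45.0 gf 29.99929189682007 F [-2.2  1.   4.7] q [-0.24  0.6   1.44 -0.    1.11 -0.28]
```

{"name": "step_arm", "arguments": {
  "series": [
    {"translation": [0.5,0,0],"delta_rot": [0,0,0],"claw": 0.9},
    {"translation": [0.5,0,0],"delta_rot": [0,0,0],"claw": 0.3},
    {"translation": [0.5,0,0],"delta_rot": [0,0,0],"claw": 0},
    {"translation": [0.5,0,0],"delta_rot": [0,0,0],"claw": 0},
    {"translation": [0.5,0,0],"delta_rot": [0,0,0],"claw": 0},
    {"translation": [0.5,0,25],"delta_rot": [0,0,0],"claw": 0},
    {"translation": [0.5,0,60],"delta_rot": [0,0,0],"claw": 0},
    {"translation": [0.5,0,85],"delta_rot": [0,0,0],"claw": 0}
  ]
}}

```text
time: 15.8
tcp_pos: [0.6635, -0.0494, 0.1372]
tcp_rot: [2.182, 2.259, 0.001]
contact_force: [0.3, -0.4, -0.2]
finger_gap: 0.0864
gripper_force: 0.0
```

{"name": "step_arm", "arguments": {
  "series": [
    {"translation": [-35,-6,-5],"delta_rot": [0,0,3],"claw": 0},
    {"translation": [-75,-13,-10],"delta_rot": [0,0,7],"claw": 0},
    {"translation": [-115,-20,-20],"delta_rot": [0,0,11],"claw": 0},
    {"translation": [-155,-27,-25],"delta_rot": [0,0,15],"claw": 0},
    {"translation": [-195,-34,-25],"delta_rot": [0,0,18],"claw": 0},
    {"translation": [-230,-40,-25],"delta_rot": [0,0,19.6],"claw": 0},
    {"translation": [-239.5,-41.5,-25],"delta_rot": [0,0,19.6],"claw": 0},
    {"translation": [-239.5,-41.5,-25],"delta_rot": [0,0,19.6],"claw": 0}
  ]
}}

```text
time: 16.47
tcp_pos: [0.4216, -0.0907, 0.1108]
tcp_rot: [-1.769, -2.596, 0.0]
contact_force: [1.3, -0.3, 0.7]
finger_gap: 0.0931
gripper_force: 0.0
```

{"name": "step_arm", "arguments": {
  "series": [
    {"translation": [0,0,0],"delta_rot": [0,0,0],"claw": 0},
    {"translation": [0,0,0],"delta_rot": [0,0,0],"claw": 0}
  ]
}}

```text
time: 16.63
tcp_pos: [0.4257, -0.0914, 0.1112]
tcp_rot: [1.765, 2.596, 0.001]
contact_force: [-0.3, -0.2, 0.4]
finger_gap: 0.0932
gripper_force: 0.0
```

```bash
python3 -c "
from st import *; from meas import *
st()
for n in('top','scene'):
  s=snapshot(n); print(n); noses(s,.066,.004,(.55,.75))
save('w4',snapshot('wrist')['pixels'])
"
```

```text
t 16.63 tcp [425.7 -91.4 111.2] yaw 21.56 tilt [ 0.14 -0.05] gap 93.2 gf 0.0 F [-0.3 -0.2  0.4] q [-0.47  0.16  1.95  0.    1.03 -0.85]
top
341 [311. 121.] ctr [662.7 -48.2] size [36.1 49.4] ang 88.6 z 0.0772
518 [267. 124.] ctr [659.7  45.3] size [49.8 54.6] ang 2.4 z 0.0768
694 [226. 126.] ctr [657.  132.1] size [49.3 72. ] ang 2.2 z 0.0769
scene
505 [192. 268.] ctr [663.5 -46.7] size [48.7 40. ] ang 1.9 z 0.0774
830 [236. 294.] ctr [660.   46.8] size [49.2 56.3] ang 2.1 z 0.0775
1214 [280. 321.] ctr [657.  133.5] size [49.2 72.1] ang 1.9 z 0.0775
```

View pics/w4.png

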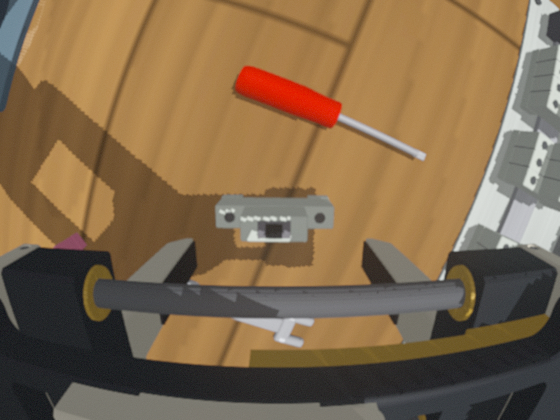

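The 2p is seated, within about 1.5 mm. The white 1p is centred between the fingers (nose at column 275), so I'm grasping it.

{"name": "step_arm", "arguments": {
  "series": [
    {"translation": [0,0,-35],"delta_rot": [0,0,0],"claw": 0},
    {"translation": [0,0,-58],"delta_rot": [0,0,0],"claw": 0},
    {"translation": [0,0,-64],"delta_rot": [0,0,0],"claw": 0},
    {"translation": [0,0,-64],"delta_rot": [0,0,0],"claw": 0.2},
    {"translation": [0,0,-64],"delta_rot": [0,0,0],"claw": 0.4},
    {"translation": [0,0,-64],"delta_rot": [0,0,0],"claw": 0.9},
    {"translation": [0,0,-64],"delta_rot": [0,0,0],"claw": 0.9},
    {"translation": [0,0,-64],"delta_rot": [0,0,0],"claw": 0.9}
  ],
  "grip_force": 25
}}

```text
time: 17.45
tcp_pos: [0.4245, -0.0912, 0.0477]
tcp_rot: [1.765, 2.596, 0.0]
contact_force: [0.3, -0.4, -0.3]
finger_gap: 0.0641
gripper_force: 0.0
```

{"name": "step_arm", "arguments": {
  "series": [
    {"translation": [0,0,0],"delta_rot": [0,0,0],"claw": 0.9},
    {"translation": [0,0,0],"delta_rot": [0,0,0],"claw": 0.9},
    {"translation": [0,0,0],"delta_rot": [0,0,0],"claw": 0.9},
    {"translation": [0,0,0],"delta_rot": [0,0,0],"claw": 0.9},
    {"translation": [0,0,0],"delta_rot": [0,0,0],"claw": 0.9}
  ]
}}

```text
time: 17.87
tcp_pos: [0.4237, -0.0909, 0.047]
tcp_rot: [1.766, 2.598, -0.0]
contact_force: [-0.8, -0.5, 5.3]
finger_gap: 0.0449
gripper_force: 25.0
```

```bash
python3 -c "
from st import *; from meas import *
st()"
```

```text
t 17.87 tcp [423.7 -90.9  47. ] yaw 21.59 tilt [ 0.01 -0.02] gap 44.9 gf 25.000163912773132 F [-0.8 -0.5  5.3] q [-0.47  0.26  2.03 -0.    0.86 -0.85]
```

{"name": "step_arm", "arguments": {
  "series": [
    {"translation": [0,0,25],"delta_rot": [0,0,0],"claw": 0.9},
    {"translation": [0,0,55],"delta_rot": [0,0,0],"claw": 0.9},
    {"translation": [12,-2,80],"delta_rot": [0,0,-2],"claw": 0.9},
    {"translation": [40,-7,85],"delta_rot": [0,0,-5],"claw": 0.9},
    {"translation": [70,-12,85],"delta_rot": [0,0,-9],"claw": 0.9},
    {"translation": [100,-17,85],"delta_rot": [0,0,-13],"claw": 0.9},
    {"translation": [130,-22,85],"delta_rot": [0,0,-16],"claw": 0.9},
    {"translation": [160,-28,85],"delta_rot": [0,0,-19.6],"claw": 0.9}
  ]
}}

```text
time: 18.53
tcp_pos: [0.5847, -0.1186, 0.1312]
tcp_rot: [-2.185, -2.256, 0.0]
contact_force: [0.0, 0.7, -0.7]
finger_gap: 0.045
gripper_force: 25.0
```

{"name": "step_arm", "arguments": {
  "series": [
    {"translation": [30,-5,0],"delta_rot": [0,0,0],"claw": 0.9},
    {"translation": [58,-10,0],"delta_rot": [0,0,0],"claw": 0.9},
    {"translation": [76,-13,0],"delta_rot": [0,0,0],"claw": 0.9},
    {"translation": [82,-14.5,0],"delta_rot": [0,0,0],"claw": 0.9},
    {"translation": [82,-14.5,-20],"delta_rot": [0,0,0],"claw": 0.9},
    {"translation": [82,-14.5,-45],"delta_rot": [0,0,0],"claw": 0.9},
    {"translation": [82,-14.5,-60],"delta_rot": [0,0,0],"claw": 0.9},
    {"translation": [82,-14.5,-60],"delta_rot": [0,0,0],"claw": 0.9}
  ]
}}

```text
time: 19.2
tcp_pos: [0.6619, -0.132, 0.0669]
tcp_rot: [-2.177, -2.254, 0.006]
contact_force: [-0.5, 0.8, -1.9]
finger_gap: 0.0448
gripper_force: 25.0
```

{"name": "step_arm", "arguments": {
  "series": [
    {"translation": [0,0,0],"delta_rot": [0,0,0],"claw": 0.9},
    {"translation": [0,0,0],"delta_rot": [0,0,0],"claw": 0.9},
    {"translation": [0,0,0],"delta_rot": [0,0,0],"claw": 0.9},
    {"translation": [0,0,0],"delta_rot": [0,0,0],"claw": 0.9},
    {"translation": [0,0,0],"delta_rot": [0,0,0],"claw": 0.9},
    {"translation": [0,0,0],"delta_rot": [0,0,0],"claw": 0.9}
  ]
}}

```text
time: 19.7
tcp_pos: [0.666, -0.1334, 0.0725]
tcp_rot: [2.182, 2.259, 0.001]
contact_force: [-0.0, -0.5, -1.3]
finger_gap: 0.0447
gripper_force: 25.0
```

```bash
python3 -c "
from st import *; from meas import *
st()"
```

```text
t 19.7 tcp [ 666.  -133.4   72.5] yaw 1.99 tilt [ 0.07 -0.03] gap 44.7 gf 24.999119639396667 F [-0.  -0.5 -1.3] q [-0.36  0.6   1.38 -0.    1.16 -0.4 ]
```

{"name": "step_arm", "arguments": {
  "series": [
    {"translation": [-0.5,0,-10],"delta_rot": [0,0,0],"claw": 0.9},
    {"translation": [-0.5,0,-17],"delta_rot": [0,0,0],"claw": 0.9},
    {"translation": [-0.5,0,-21.5],"delta_rot": [0,0,0],"claw": 0.9},
    {"translation": [-0.5,0,-21.5],"delta_rot": [0,0,0],"claw": 0.9},
    {"translation": [-0.5,0,-21.5],"delta_rot": [0,0,0],"claw": 0.9},
    {"translation": [-0.5,0,-21.5],"delta_rot": [0,0,0],"claw": 0.9}
  ]
}}

```text
time: 20.2
tcp_pos: [0.6646, -0.1333, 0.0505]
tcp_rot: [-2.182, -2.259, 0.001]
contact_force: [-3.0, 0.9, 6.1]
finger_gap: 0.0446
gripper_force: 25.0
```

```bash
python3 -c "
from st import *; from meas import *
st()"
```

```text
t 20.2 tcp [ 664.6 -133.3   50.5] yaw 1.99 tilt [-0.05 -0.  ] gap 44.6 gf 25.00073254108429 F [-3.   0.9  6.1] q [-0.36  0.62  1.4  -0.    1.12 -0.4 ]
```

Feet are down. I'll release gently, rise, back off and check.

{"name": "step_arm", "arguments": {
  "series": [
    {"translation": [0.5,0,0.3],"delta_rot": [0,0,0],"claw": 0.9},
    {"translation": [0.5,0,0.3],"delta_rot": [0,0,0],"claw": 0.3},
    {"translation": [0.5,0,0.3],"delta_rot": [0,0,0],"claw": 0},
    {"translation": [0.5,0,0.3],"delta_rot": [0,0,0],"claw": 0},
    {"translation": [0.5,0,0.3],"delta_rot": [0,0,0],"claw": 0},
    {"translation": [0.5,0,25],"delta_rot": [0,0,0],"claw": 0},
    {"translation": [0.5,0,60],"delta_rot": [0,0,0],"claw": 0},
    {"translation": [0.5,0,95],"delta_rot": [0,0,0],"claw": 0}
  ]
}}

```text
time: 20.87
tcp_pos: [0.6646, -0.1329, 0.1445]
tcp_rot: [-2.18, -2.257, 0.002]
contact_force: [0.4, -0.4, 0.4]
finger_gap: 0.0868
gripper_force: 0.0
```

{"name": "step_arm", "arguments": {
  "series": [
    {"translation": [-35,-10,15],"delta_rot": [0,0,0],"claw": 0},
    {"translation": [-70,-20,30],"delta_rot": [0,0,0],"claw": 0},
    {"translation": [-105,-30,40],"delta_rot": [0,0,0],"claw": 0},
    {"translation": [-140,-40,50],"delta_rot": [0,0,0],"claw": 0},
    {"translation": [-175,-50,50],"delta_rot": [0,0,0],"claw": 0},
    {"translation": [-210,-60,50],"delta_rot": [0,0,0],"claw": 0},
    {"translation": [-245,-70,50],"delta_rot": [0,0,0],"claw": 0},
    {"translation": [-260,-80,50],"delta_rot": [0,0,0],"claw": 0}
  ]
}}

```text
time: 21.53
tcp_pos: [0.402, -0.2127, 0.195]
tcp_rot: [-2.182, -2.258, 0.001]
contact_force: [1.1, 0.3, 0.5]
finger_gap: 0.0929
gripper_force: 0.0
```

```bash
python3 -c "
from st import *; from meas import *
st()
for n in('top','scene'):
  s=snapshot(n); print(n); noses(s,.066,.004,(.55,.75))
  x=s['pixels']; save('f_'+n,cv2.resize(x[60:175,170:410] if n=='top' else x[200:400,60:360],None,fx=2.6,fy=2.6,interpolation=2))
"
```

```text
t 21.53 tcp [ 402.  -212.7  195. ] yaw 1.98 tilt [-0.1   0.02] gap 92.9 gf 0.0 F [1.1 0.3 0.5] q [-0.73  0.11  1.79 -0.    1.25 -0.77]
top
179 [350. 119.] ctr [ 665.4 -132.3] size [49.2 20.6] ang 2.0 z 0.0772
337 [311. 121.] ctr [662.7 -48.2] size [36.  49.4] ang 88.6 z 0.0771
517 [267. 124.] ctr [660.3  44.8] size [54.7 49.5] ang 89.2 z 0.077
691 [226. 126.] ctr [656.8 132.2] size [49.5 71.9] ang 2.7 z 0.0769
scene
257 [156. 245.] ctr [ 665.9 -130.4] size [48.  24.2] ang 2.7 z 0.0772
502 [192. 268.] ctr [663.3 -46.8] size [48.3 39.7] ang 2.1 z 0.0774
829 [236. 294.] ctr [659.9  46.5] size [48.8 56.1] ang 1.6 z 0.0776
1210 [280. 321.] ctr [657.  133.3] size [49.  71.9] ang 2.1 z 0.0776
```

View pics/f_top.png

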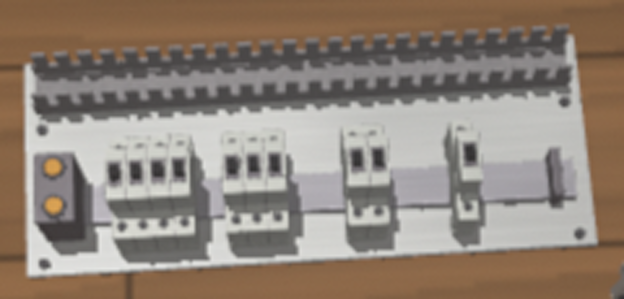

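View pics/f_scene.png

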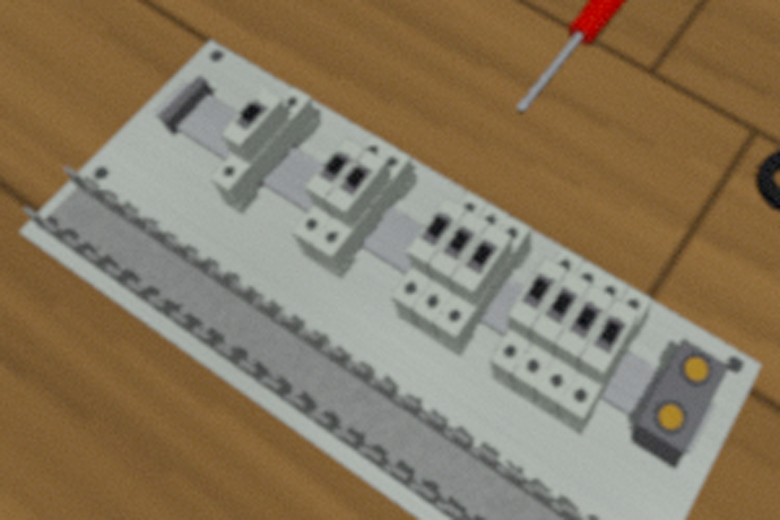

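Both crops show the four breakers upright and square, running 4, 3, 2, 1 poles from the incomer (bottom right in the scene crop, left in the top crop) to the end stop. All four sit at the same height and within about 1.5 mm of their saddles.

```bash
python3 -c "
from station import *
print(finish_job())"
```

```text
the job is handed in; nothing more can be done
None
```

Job handed in at about 22 s: the 4-, 3-, 2- and 1-pole breakers stand in that order from the incomer to the end stop, upright, square, released and within about 1.5 mm of their saddles by camera; the judge's verdict was not shown.

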